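Build the stepped desk-tray tower

ROBOT

A 7-joint arm with a two-finger parallel gripper is mounted at the origin on the work surface. World frame = base frame: x ahead of the robot, y to its left, z up, the work surface at z = 0. Lengths are in mm, angles in rad, forces in N, time in s.
With the tool pointing down it reaches from about 350 to 900 mm from the base axis. Payload 19.9 kg.
Tool frame: the origin (TCP) lies at the very end of the fingers, on their centre line; the grasp point (between the pads) lies 19 mm behind it; z points along the fingers, y is the line along which they close (so a half turn about z gives the same grasp; the last joint's range is limited). The gripper opens to 85 mm and grips with 20 to 120 N. Pads are 22 mm wide; open, the fingers measure 114 mm over their backs; the gripper's body (76 mm by 85 mm) begins 54 mm behind the grasp point. The pads swing forward as they close: fully open they stand 13 mm farther back than shut.
Start: joints at [1.258, 0.417, -0.01, 1.614, 0.005, 1.111, -0.053], TCP at [167.784, -602.035, 191.96] pointing down, gripper open.
Joint ranges: [-2.81, 2.81], [-0.39, 2.02], [-1.27, 1.25], [0.06, 2.57], [-1.19, 4.33], [0.19, 2], [-2.82, 2.82]. Speed limits (rad/s): [1.89, 1.89, 2.39, 2.39, 3.01, 3.01, 3.01].

INTERFACE

Orientations are given as a unit quaternion [x, y, z, w].
In Python, from workcell import telemetry, camera, hand_in gives the robot as it stands.
- The arm moves only by the tool drive_tool, never from a script. Its argument "plan" is a list of rows, each an object of numbers: "x", "y", "z": the shift along the tool's x, y, z in units of 200 mm (1.0 is 200 mm); "twist": the turn about the tool's z in units of 180 degrees (1.0 is 180 degrees); "fingers": the opening, from 0 (shut) to 1 (fully open). In form: [{"x": .., "y": .., "z": .., "twist": .., "fingers": ..}, ...]. A call has 1 to 10 rows; each row is the pose to reach, as a shift and turn from the pose commanded when the call began, along the tool's axes at that moment, turning the shorter way round; what a row does not reach only later rows make up. A row lasts 1/8 s, in which the tool goes at most 62.5 mm and 10.7 degrees, less where a joint would pass 70% of its speed; a pose out of reach is approached as far as the arm can. A call with a number of a shift or a turn outside -1 to 1 is refused whole. A call with a gripper value outside its range is refused whole. The fingers move at their own pace and stop on an object; the grip force is fixed at half the most. Time passes only in rows, so rows that repeat a pose let the fingers close. It gives the time, the measured TCP pose, the force, the opening and the grip force at its end, in the units of the state.
- telemetry.read_state(): the state, without advancing time (a new reading comes with each control period).
- camera(name): name is "scene" or "side" or "wrist"; returns a dict with "frame" (400x640x3 uint8, red, green, blue), "mtx" (3x3 intrinsics, pixels), "R" (3x3) and "t" (3): a world point X has camera coordinates R X + t. Camera axes: x right, y down, z forward; pixel columns grow to the right and rows downward; lengths in mm; the calibration is good to about 2 mm. The wrist camera is an equidistant fisheye: a pixel r from the principal point sees the ray r / f radians off the axis. A picture is of the moment at which its call begins. There is no depth.
- hand_in(): hands the job in; it is judged then, once.
The state is a dict: "t": time; "joint_pos": joint angles; "qvel": joint speeds; "joint_torque": joint torques, N m; "eef_pos": TCP position; "tcp_rot": TCP orientation; "ft_force": force on the tool from outside, world axes, zero at the start; "ft_torque": the same for the moment, N m; "gripper_width": opening from 0.0 (shut) to 1.0 (fully open); "finger_force": force on a finger pad.
Only numpy, scipy, OpenCV 4.12 (cv2) and the standard library are available. Lean on these libraries where they do the work, as an engineer would, in place of code of your own. Each camera call takes 0.05 s, during which the arm holds its last target. There are 200 camera calls.

TASK

Build the stepped tray tower on the desk: set the divided tray on the rim of the base tray, in line with it but shifted a quarter of its length (40 mm) towards and past the base's closed back end, away from its open front tongue. Then set the plain long tray on the divided tray, shifted 40 mm back the other way, so that it sits straight above the base tray's walls. Set both down level rather than dropping them, let go, and leave the short tray where it stands.

Things in the scene. Friction and masses are not known exactly. Their poses are not given: they have to be found in the camera images.
- base_tray: Base tray, fixed to the desk: plywood pen tray, walled part 160 long, 56 wide, 40 high, walls 8 thick. Its back end (+x) has a full-height wall; its front end (-x) has no wall and there the 6 mm floor sticks out as a tongue a further 30 mm. Origin at the centre of the underside of the 160 mm walled part (the tongue not counted), on the desk top; x along its length from tongue to back, y across, z up. Its flat rim is 40 above the origin. It may be turned any way on the desk.
- divided_tray: Divided tray, loose, about 0.16 kg: 160 long, two low cross walls (6 thick, 4 below the rim) make three compartments; plywood, 56 wide, 40 high; floor 6 thick, all walls 8 thick, flat underside and flat top rim. Origin at the centre of its underside, x along its length, y across, z up; the two ends are alike. Grasp it from above across its 56 mm width at mid-length. Goes on the base tray, its origin 40 mm along base +x and 40 mm up.
- plain_tray: Plain long tray, loose, about 0.15 kg: 160 long, one undivided compartment; plywood, 56 wide, 40 high; floor 6 thick, all walls 8 thick, flat underside and flat top rim. Origin at the centre of its underside, x along its length, y across, z up; the two ends are alike. Grasp it from above across its 56 mm width at mid-length. Goes on the divided tray, its origin straight above the base's origin, 80 mm up.
- short_tray: Short tray, loose, a bystander: same plywood, 100 long, 56 wide, 40 high, undivided. Origin at the centre of its underside. Not part of the tower; leave it alone.
Things that resemble listed ones, but are neither listed nor needed, are in the scene too. Leave any purple or red look-alike of the plain_tray alone.

How it is judged:
By the outcome, as a careful person would: the job done as asked, in the order asked, and still so for the second after the job is handed in, with the robot touching nothing.
It also fails if it takes over 56 s, if anything falls off the work surface, if the arm or the gripper's body presses on something with over 40 N, if the wrist force passes 120 N, or if a joint passes its speed limit or range.

## Working session

There is one attempt and no reset: what is moved stays moved. The work goes in short steps, Python scripts to look and compute and a tool call to move; the robot and the scene stay as the last step left them, time stands still between calls to the robot, and variables do not carry over. Pictures are saved under pics/ and viewed, at most 10 in all, crops included, and the job is handed in when it is done.

Besides the shell and the picture viewer there is one more tool, called as name(argument=value, ...), one argument or row to a line, values as JSON. drive_tool: Moves the arm, as the interface text tells. Its arguments: {"type":"object","properties":{"plan":{"type":"array","items":{"type":"object","properties":{"x":{"type":"number"},"y":{"type":"number"},"z":{"type":"number"},"twist":{"type":"number"},"fingers":{"type":"number"}}}}},"required":["plan"]}

```bash
mkdir -p pics; ls; python3 - <<'E'
from workcell import telemetry, camera
import cv2,numpy as np
s=telemetry.read_state();print({k:np.round(v,3).tolist() for k,v in s.items()})
for n in("scene","side","wrist"):
    c=camera(n);cv2.imwrite(f"pics/{n}0.png",c["frame"][:,:,::-1]);print(n,np.round(c["mtx"],1).tolist(),np.round(c["R"],3).tolist(),np.round(c["t"],1))
E
```

```text
pics
{'t': 0.0, 'joint_pos': [1.258, 0.418, -0.01, 1.614, 0.005, 1.111, -0.053], 'qvel': [-0.001, 0.001, -0.001, 0.001, 0.0, 0.002, -0.002], 'joint_torque': [0.0, -86.445, 0.679, -43.49, 0.019, 0.007, -0.0], 'eef_pos': [167.654, -601.699, 191.373], 'tcp_rot': [0.991, 0.135, -0.0, -0.001], 'ft_force': [-0.317, 0.013, 0.335], 'ft_torque': [0.068, -0.021, 0.011], 'finger_force': 0.0, 'gripper_width': 0.998}
scene [[494.5, 0.0, 316.8], [0.0, 494.5, 198.8], [0.0, 0.0, 1.0]] [[0.538, 0.843, 0.014], [0.496, -0.303, -0.814], [-0.682, 0.444, -0.581]] [-312.  -214.1 1873.7]
side [[454.1, 0.0, 324.2], [0.0, 454.1, 201.7], [0.0, 0.0, 1.0]] [[-0.885, -0.465, -0.023], [-0.272, 0.556, -0.786], [0.378, -0.689, -0.618]] [487.2 135.4 961.6]
wrist [[309.7, 0.0, 320.8], [0.0, 309.7, 200.3], [0.0, 0.0, 1.0]] [[0.268, -0.963, -0.001], [-0.93, -0.259, 0.261], [-0.252, -0.069, -0.965]] [-623.3  -32.3  377. ]
```

View pics/scene0.png

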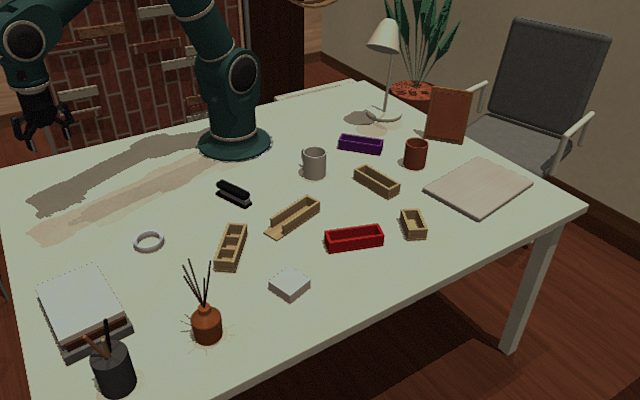

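View pics/side0.png

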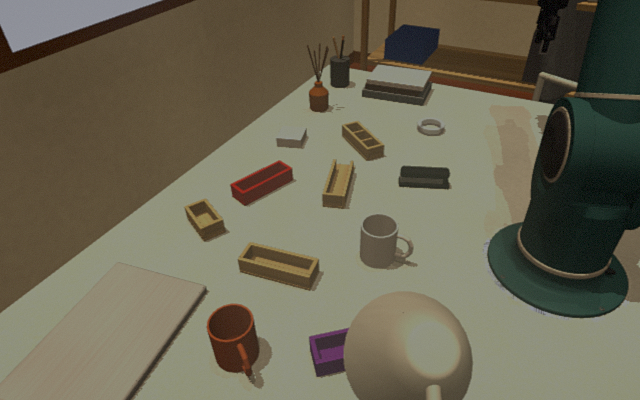

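The scene view shows the divided tray at (231,247), with cross walls. The base tray is at (293,217), its tongue towards (272,233). A plain wood tray is at (377,181), the short tray at (413,224), a red look-alike at (354,238) and a purple one at (360,144). The plain-wood long tray at (377,181) fits plain_tray, because it is undivided, long and neither red nor purple. I'll confirm that in a crop.

```bash
cat > h.py <<'E'
import cv2,numpy as np
from workcell import telemetry, camera
def ray(c,uv,fish=False):
    K,R,t=(np.array(c[k],float) for k in("mtx","R","t"))
    p=np.array([(uv[0]-K[0,2])/K[0,0],(uv[1]-K[1,2])/K[1,1]])
    if fish:
        r=np.hypot(*p); d=np.array([*(p/r*np.sin(r)),np.cos(r)]) if r>1e-9 else np.array([0,0,1.])
    else: d=np.array([*p,1.])
    return -R.T@t, R.T@d
def onz(c,uv,z,fish=False):
    o,d=ray(c,uv,fish); return (o+d*(z-o[2])/d[2])[:2]
def wood(f):
    h=cv2.cvtColor(f,cv2.COLOR_RGB2HSV)
    m=cv2.inRange(h,(10,75,40),(28,255,255))
    return cv2.morphologyEx(m,cv2.MORPH_CLOSE,np.ones((5,5)))
E
python3 - <<'E'
from h import *
out=[]
for n in("scene","side"):
    c=camera(n);f=np.ascontiguousarray(c["frame"]);m=wood(f)
    cs,_=cv2.findContours(m,cv2.RETR_EXTERNAL,cv2.CHAIN_APPROX_NONE)
    for k in cs:
        if 250<cv2.contourArea(k)<5000:
            x,y,w,h=cv2.boundingRect(k); u=(x+w/2,y+h/2)
            (cx,cy),(a,b),th=cv2.minAreaRect(np.array([onz(c,p[0],20) for p in k],np.float32))
            print(n,u,"z20",np.round(onz(c,u,20)),"rect",round(cx),round(cy),round(a),round(b),round(th))
    if n=="scene": cv2.imwrite("pics/crop.png",cv2.resize(f[130:280,200:440,::-1],None,fx=3.3,fy=3.3,interpolation=cv2.INTER_CUBIC))
E
```

```text
scene (96.0, 337.0) z20 [ 688. -653.] rect 682 -638 113 109 40
scene (204.0, 309.0) z20 [ 737. -418.] rect 723 -414 68 248 74
scene (15.0, 325.0) z20 [ 556. -801.] rect 513 -822 511 50 0
scene (228.0, 248.0) z20 [ 566. -279.] rect 560 -271 72 203 53
scene (414.0, 225.0) z20 [757. 224.] rect 750 225 73 146 63
scene (292.0, 218.0) z20 [542. -63.] rect 533 -57 90 226 17
scene (376.5, 182.0) z20 [519. 272.] rect 510 275 200 101 8
scene (38.5, 147.5) z20 [-294. -632.] rect -333 -636 252 246 90
scene (11.5, 105.0) z20 [-736. -673.] rect -830 -667 80 907 85
scene (232.0, 24.0) z20 [-1335.   602.] rect -1409 627 152 1027 66
side (239.0, 345.5) z20 [472. 472.] rect 476 469 90 191 56
side (165.5, 347.0) z20 [587. 534.] rect 588 521 13 229 9
side (280.0, 266.5) z20 [509. 277.] rect 513 274 188 89 8
side (626.5, 264.5) z20 [-128.  -46.] rect -126 -65 244 48 89
side (564.0, 253.0) z20 [-11. -25.] rect 0 -6 108 185 83
side (386.0, 242.0) z20 [338. 110.] rect 341 104 110 170 22
side (206.0, 220.5) z20 [745. 229.] rect 753 225 68 153 63
side (339.0, 184.0) z20 [527. -40.] rect 530 -49 72 213 17
side (363.0, 141.0) z20 [ 559. -265.] rect 567 -273 87 222 53
side (516.0, 170.5) z20 [ 132. -300.] rect 139 -339 79 511 12
side (557.5, 144.5) z20 [  49. -487.] rect 47 -516 57 458 3
```

View pics/crop.png

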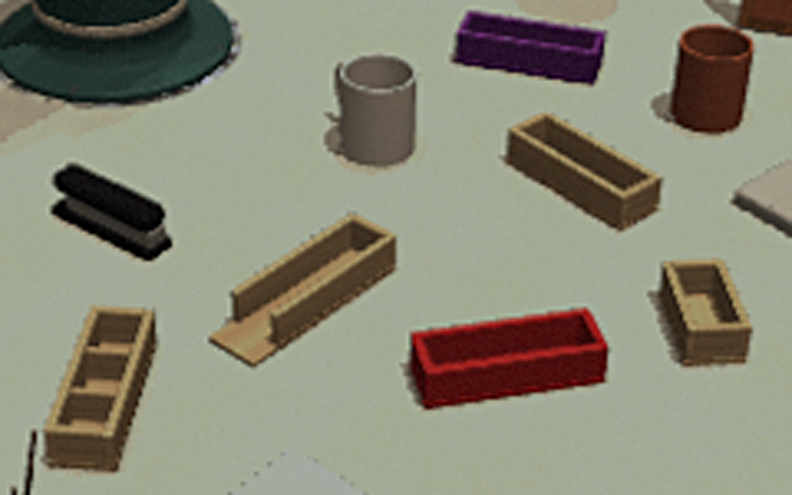

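The crop confirms it. The plain wooden undivided long tray is at scene (377,181), and the divided tray at (231,247) has two cross walls. The base at (293,217) has its tongue towards the lower left. I'll leave the red, purple and short trays alone.

drive_tool(
  plan=[
    {"x":0.3,"y":-0.13,"z":-0.1,"fingers":1},
    {"x":0.6,"y":-0.26,"z":-0.2,"fingers":1},
    {"x":0.9,"y":-0.39,"z":-0.2,"fingers":1},
    {"x":1,"y":-0.45,"z":-0.2,"fingers":1},
    {"x":1,"y":-0.45,"z":-0.2,"fingers":1},
  ],
)

```text
schema error: expected keys x, y, z, twist, fingers
```

drive_tool(
  plan=[
    {"x":0.3,"y":-0.13,"fingers":1},
    {"x":0.6,"y":-0.26,"fingers":1},
    {"x":0.9,"y":-0.39,"fingers":1},
    {"x":1,"y":-0.45,"fingers":1},
    {"x":1,"y":-0.45,"fingers":1},
  ],
)

```text
schema error: expected keys x, y, z, twist, fingers
```

drive_tool(
  plan=[
    {"x":0.2,"y":-0.1,"twist":0.05,"fingers":1},
    {"x":0.345,"y":-0.16,"twist":0.1,"fingers":1},
    {"x":0.345,"y":-0.16,"twist":0.15,"fingers":1},
    {"x":0.345,"y":-0.16,"twist":0.2,"fingers":1},
    {"x":0.345,"y":-0.16,"twist":0.25,"fingers":1},
    {"x":0.345,"y":-0.16,"twist":0.292,"fingers":1},
    {"x":0.345,"y":-0.16,"twist":0.292,"fingers":1},
    {"x":0.345,"y":-0.16,"twist":0.292,"fingers":1},
  ],
)

```text
schema error: expected keys x, y, z, twist, fingers
```

```bash
python3 - <<'E'
from h import *
c=camera("wrist");f=np.ascontiguousarray(c["frame"]);cv2.imwrite("pics/w1.png",f[:,:,::-1]);np.savez("w1.npz",**c)
s=telemetry.read_state();print(s["t"],s["eef_pos"],s["tcp_rot"],s["joint_pos"])
E
```

```text
0.3 [ 167.72925247 -601.92321564  191.77696661] [ 9.90780730e-01  1.35475061e-01 -6.66081452e-05 -2.18629992e-04] [ 1.25752078  0.41757355 -0.01030221  1.61377767  0.00471824  1.11071993
 -0.05300363]
```

View pics/w1.png

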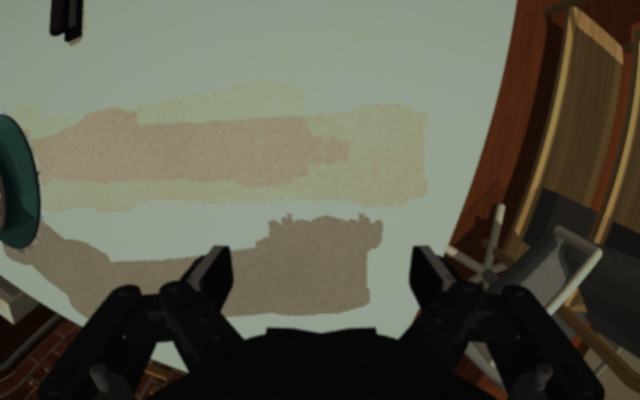

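All rows were refused because some keys were missing, so the arm hasn't moved. The picture shows only the desk from the start pose, with the fingers at about (215,275) and (430,275). I'll resend with every key.

drive_tool(
  plan=[
    {"x":0.3,"y":-0.13,"z":-0.1,"twist":0,"fingers":1},
    {"x":0.6,"y":-0.26,"z":-0.2,"twist":0,"fingers":1},
    {"x":0.9,"y":-0.39,"z":-0.2,"twist":0,"fingers":1},
    {"x":1,"y":-0.45,"z":-0.2,"twist":0,"fingers":1},
    {"x":1,"y":-0.45,"z":-0.2,"twist":0,"fingers":1},
  ],
)

```text
t: 0.92
eef_pos: [338.7, -459.5, 232.2]
tcp_rot: [0.99, 0.138, 0.0, -0.0]
ft_force: [-1.0, 0.1, -0.5]
gripper_width: 1.0
finger_force: 0.0
```

drive_tool(
  plan=[
    {"x":0.3,"y":-0.13,"z":0,"twist":0,"fingers":1},
    {"x":0.6,"y":-0.26,"z":0,"twist":0,"fingers":1},
    {"x":0.9,"y":-0.39,"z":0,"twist":0,"fingers":1},
    {"x":1,"y":-0.45,"z":0,"twist":0,"fingers":1},
    {"x":1,"y":-0.45,"z":0,"twist":0,"fingers":1},
  ],
)

```text
t: 1.55
eef_pos: [506.0, -319.9, 231.6]
tcp_rot: [0.991, 0.137, 0.0, -0.0]
ft_force: [-0.6, -0.5, -1.2]
gripper_width: 0.997
finger_force: 0.0
```

drive_tool(
  plan=[
    {"x":0.2,"y":-0.1,"z":0,"twist":0.05,"fingers":1},
    {"x":0.345,"y":-0.16,"z":0,"twist":0.1,"fingers":1},
    {"x":0.345,"y":-0.16,"z":0,"twist":0.15,"fingers":1},
    {"x":0.345,"y":-0.16,"z":0,"twist":0.2,"fingers":1},
    {"x":0.345,"y":-0.16,"z":0,"twist":0.25,"fingers":1},
    {"x":0.345,"y":-0.16,"z":0,"twist":0.292,"fingers":1},
    {"x":0.345,"y":-0.16,"z":0,"twist":0.292,"fingers":1},
    {"x":0.345,"y":-0.16,"z":0,"twist":0.292,"fingers":1},
  ],
)

```text
t: 2.55
eef_pos: [562.2, -272.8, 231.9]
tcp_rot: [0.949, -0.316, -0.0, 0.0]
ft_force: [0.3, 0.8, -1.1]
gripper_width: 0.999
finger_force: 0.0
```

```bash
python3 - <<'E'
from h import *
c=camera("wrist");f=np.ascontiguousarray(c["frame"]);cv2.imwrite("pics/w2.png",f[:,:,::-1]);np.savez("w2.npz",**c)
s=telemetry.read_state();print(s["t"],s["eef_pos"],s["tcp_rot"],s["joint_pos"])
E
```

```text
2.6 [ 562.28833575 -272.58587803  231.93547335] [ 9.48642609e-01 -3.16349788e-01 -8.70788188e-05  7.34855650e-05] [ 0.45751851  0.38610891 -0.07369732  1.56618422  0.03003599  1.19056629
 -1.83648036]
```

View pics/w2.png

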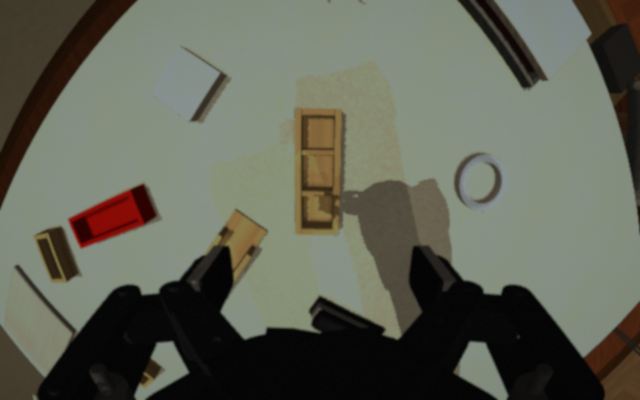

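The divided tray has its rim corners at about (296,108), (342,109), (341,234) and (295,234). The base tray's tongue is at (240,235), partly hidden by a finger. Joint 7 would be near its limit at the place yaw, so I'll use the half-turned grasp, which should also show the base.

drive_tool(
  plan=[
    {"x":0,"y":0,"z":0,"twist":-0.06,"fingers":1},
    {"x":0,"y":0,"z":0,"twist":-0.12,"fingers":1},
    {"x":0,"y":0,"z":0,"twist":-0.18,"fingers":1},
    {"x":0,"y":0,"z":0,"twist":-0.24,"fingers":1},
    {"x":0,"y":0,"z":0,"twist":-0.3,"fingers":1},
    {"x":0,"y":0,"z":0,"twist":-0.36,"fingers":1},
    {"x":0,"y":0,"z":0,"twist":-0.42,"fingers":1},
    {"x":0,"y":0,"z":0,"twist":-0.48,"fingers":1},
    {"x":0,"y":0,"z":0,"twist":-0.5,"fingers":1},
    {"x":0,"y":0,"z":0,"twist":-0.5,"fingers":1},
  ],
)

```text
t: 3.85
eef_pos: [562.5, -272.3, 231.9]
tcp_rot: [0.895, 0.446, 0.0, -0.0]
ft_force: [0.4, -0.5, 0.0]
gripper_width: 0.995
finger_force: 0.0
```

drive_tool(
  plan=[
    {"x":0,"y":0,"z":0,"twist":-0.06,"fingers":1},
    {"x":0,"y":0,"z":0,"twist":-0.12,"fingers":1},
    {"x":0,"y":0,"z":0,"twist":-0.18,"fingers":1},
    {"x":0,"y":0,"z":0,"twist":-0.24,"fingers":1},
    {"x":0,"y":0,"z":0,"twist":-0.3,"fingers":1},
    {"x":0,"y":0,"z":0,"twist":-0.36,"fingers":1},
    {"x":0,"y":0,"z":0,"twist":-0.42,"fingers":1},
    {"x":0,"y":0,"z":0,"twist":-0.48,"fingers":1},
    {"x":0,"y":0,"z":0,"twist":-0.5,"fingers":1},
    {"x":0,"y":0,"z":0,"twist":-0.5,"fingers":1},
  ],
)

```text
t: 5.1
eef_pos: [562.5, -272.1, 231.9]
tcp_rot: [0.318, 0.948, 0.0, -0.0]
ft_force: [-0.3, 0.4, -0.5]
gripper_width: 1.002
finger_force: 0.0
```

```bash
cat >> h.py <<'E'
def show(name):
    c=camera("wrist");f=np.ascontiguousarray(c["frame"]);cv2.imwrite(f"pics/{name}.png",f[:,:,::-1]);np.savez(f"{name}.npz",**c)
    s=telemetry.read_state();print(round(s["t"],2),np.round(s["eef_pos"],1),"yaw",np.round(np.degrees(2*np.arctan2(s["tcp_rot"][1],s["tcp_rot"][0])),2),np.round(s["joint_pos"],2))
    return c
def blobs(c,fish=True,z=40):
    f=np.ascontiguousarray(c["frame"]);cs,_=cv2.findContours(wood(f),cv2.RETR_EXTERNAL,cv2.CHAIN_APPROX_NONE)
    for k in cs:
        if cv2.contourArea(k)>600:
            x,y,w,h=cv2.boundingRect(k)
            r=cv2.minAreaRect(np.array([onz(c,p[0],z,fish) for p in k],np.float32))
            print((x,y,w,h),np.round(r[0],1),np.round(r[1],1),round(r[2],1))
E
python3 - <<'E'
from h import *
blobs(dict(np.load("w2.npz")));print();blobs(show("w3"))
E
```

```text
(0, 327, 44, 73) [ 628.2 1074.3] [193.7 780.8] 9.0
(583, 302, 57, 98) [-600.8 -675. ] [901.6 214.5] 6.0
(34, 227, 44, 56) [742.  201.5] [102.8 104.4] 63.1
(206, 210, 61, 73) [ 552.9 -117.7] [56.7 96.5] 16.1
(294, 108, 49, 127) [ 564.5 -268.1] [ 57.6 158.9] 52.7
(573, 0, 67, 55) [ 469.7 -869.6] [246.2 108.1] 72.8
(0, 0, 136, 207) [935.4  32. ] [499.2  35.3] 89.7
(0, 0, 96, 152) [1040.6  -26.9] [298.1 319.6] 57.9

5.15 [ 562.6 -272.1  231.9] yaw 142.85 [ 0.88  0.46 -0.65  1.55  0.29  1.23  1.1 ]
(454, 341, 54, 59) [1078.9 -262.1] [ 75.5 267.4] 86.6
(0, 253, 94, 147) [  444.5 -1381.6] [ 233.4 1275.1] 5.0
(524, 170, 116, 230) [1542.3   86.8] [1282.1  346.4] 2.1
(300, 105, 48, 129) [ 563.3 -267.6] [ 58.1 160.8] 52.8
(590, 68, 36, 57) [739.1 204.9] [101.4  98.6] 62.6
(379, 0, 114, 127) [533.3 -60.2] [ 59.8 197. ] 16.8
```

View pics/w3.png

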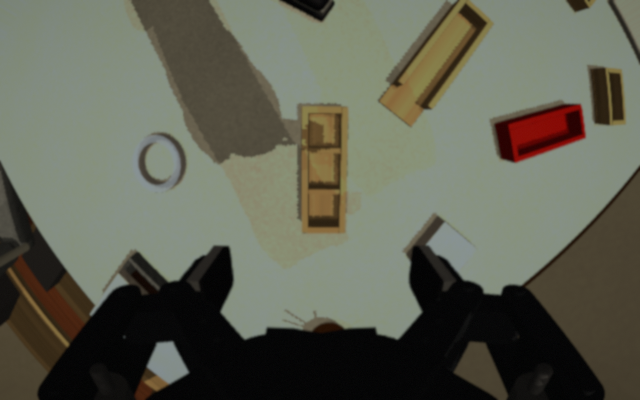

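The divided tray is at (564,-268) with its long axis at 142.8°, and the two views agree within 1 mm. The base is visible at image (435,60), tongue at (400,105). Now I'll descend and grasp.

drive_tool(
  plan=[
    {"x":0.007,"y":0.021,"z":0.25,"twist":0,"fingers":1},
    {"x":0.007,"y":0.021,"z":0.5,"twist":0,"fingers":1},
    {"x":0.007,"y":0.021,"z":0.75,"twist":0,"fingers":1},
    {"x":0.007,"y":0.021,"z":0.8,"twist":0,"fingers":1},
  ],
)

```text
t: 5.65
eef_pos: [562.5, -267.1, 69.4]
tcp_rot: [0.318, 0.948, 0.0, -0.002]
ft_force: [-1.1, -0.7, 1.3]
gripper_width: 1.005
finger_force: 0.0
```

drive_tool(
  plan=[
    {"x":0,"y":0,"z":0.1,"twist":0,"fingers":1},
    {"x":0,"y":0,"z":0.2,"twist":0,"fingers":1},
    {"x":0,"y":0,"z":0.3,"twist":0,"fingers":1},
    {"x":0,"y":0,"z":0.3,"twist":0,"fingers":1},
    {"x":0,"y":0,"z":0.3,"twist":0,"fingers":0},
    {"x":0,"y":0,"z":0.3,"twist":0,"fingers":0},
    {"x":0,"y":0,"z":0.3,"twist":0,"fingers":0},
    {"x":0,"y":0,"z":0.3,"twist":0,"fingers":0},
    {"x":0,"y":0,"z":0.3,"twist":0,"fingers":0},
    {"x":0,"y":0,"z":0.3,"twist":0,"fingers":0},
  ],
)

```text
t: 6.9
eef_pos: [564.1, -267.7, 12.0]
tcp_rot: [0.317, 0.948, 0.0, -0.0]
ft_force: [-0.0, 0.8, -0.6]
gripper_width: 0.003
finger_force: 0.0
```

The gripper closed fully on nothing, so I'll look.

```bash
python3 - <<'E'
from h import *
blobs(show("w4"))
c=camera("side");f=c["frame"][90:200,300:460];cv2.imwrite("pics/s4.png",cv2.resize(f[:,:,::-1],None,fx=5,fy=5))
E
```

```text
6.95 [ 564.  -267.7   11.9] yaw 143.01 [ 0.79  0.7  -0.55  1.72  0.46  0.85  0.96]
(548, 316, 92, 84) [998.3 -48.3] [376.9 123.5] 28.0
(265, 90, 113, 194) [ 541.8 -250. ] [ 55.9 104.4] 52.7
(434, 0, 168, 141) [538.9 -88.1] [ 64.2 152.7] 16.9
```

View pics/s4.png

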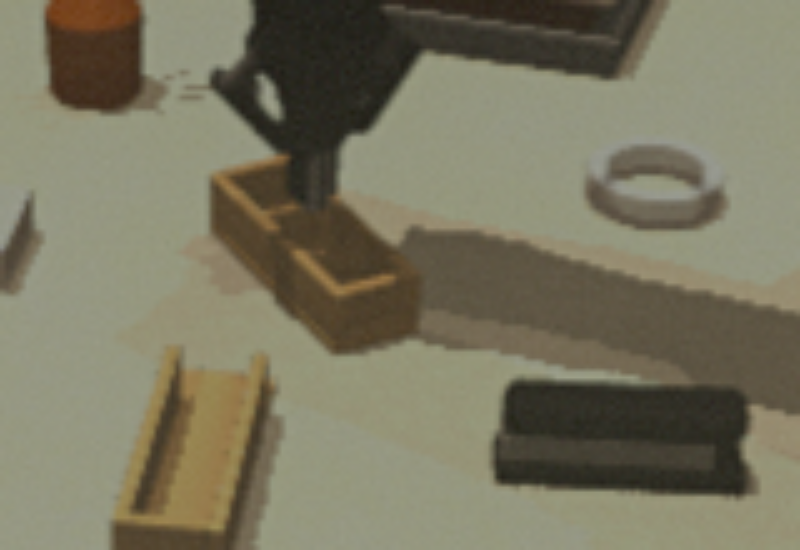

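The side view shows the closed fingertips inside the tray's middle compartment, at about (315,200) in the crop, and the tray hasn't moved. It looks as if the finger command took effect before the descent finished. I'll lift closed, open above the tray, descend in an open-only call, and close in a call of its own.

drive_tool(
  plan=[
    {"x":0,"y":0,"z":-0.2,"twist":0,"fingers":0},
    {"x":0,"y":0,"z":-0.4,"twist":0,"fingers":0},
    {"x":0,"y":0,"z":-0.4,"twist":0,"fingers":0},
  ],
)

```text
t: 7.38
eef_pos: [565.7, -268.3, 94.9]
tcp_rot: [0.317, 0.948, -0.0, 0.002]
ft_force: [0.1, -0.2, -1.5]
gripper_width: 0.003
finger_force: 0.0
```

drive_tool(
  plan=[
    {"x":0,"y":0,"z":0,"twist":0,"fingers":1},
    {"x":0,"y":0,"z":0,"twist":0,"fingers":1},
    {"x":0,"y":0,"z":0,"twist":0,"fingers":1},
    {"x":0,"y":0,"z":0,"twist":0,"fingers":1},
    {"x":0,"y":0,"z":0,"twist":0,"fingers":1},
  ],
)

```text
t: 8.0
eef_pos: [564.0, -267.7, 91.8]
tcp_rot: [0.317, 0.948, 0.0, -0.0]
ft_force: [0.9, -0.4, -0.9]
gripper_width: 1.0
finger_force: 0.0
```

drive_tool(
  plan=[
    {"x":0,"y":0,"z":0.1,"twist":0,"fingers":1},
    {"x":0,"y":0,"z":0.2,"twist":0,"fingers":1},
    {"x":0,"y":0,"z":0.3,"twist":0,"fingers":1},
    {"x":0,"y":0,"z":0.4,"twist":0,"fingers":1},
    {"x":0,"y":0,"z":0.4,"twist":0,"fingers":1},
    {"x":0,"y":0,"z":0.4,"twist":0,"fingers":1},
  ],
)

```text
t: 8.75
eef_pos: [564.4, -267.6, 12.3]
tcp_rot: [0.317, 0.948, 0.0, 0.0]
ft_force: [0.1, -0.1, 0.2]
gripper_width: 1.001
finger_force: 0.0
```

```bash
python3 - <<'E'
from h import *
blobs(show("w5"))
E
```

```text
8.8 [ 564.6 -267.8   12.6] yaw 143.01 [ 0.79  0.7  -0.55  1.72  0.46  0.85  0.96]
(589, 316, 51, 84) [1029.4  -73.9] [346.3  83.1] 6.3
(264, 90, 113, 243) [ 556.1 -260.9] [ 56.3 140.6] 52.0
(434, 0, 167, 140) [539.  -88.6] [ 64.2 152. ] 17.0
```

View pics/w5.png

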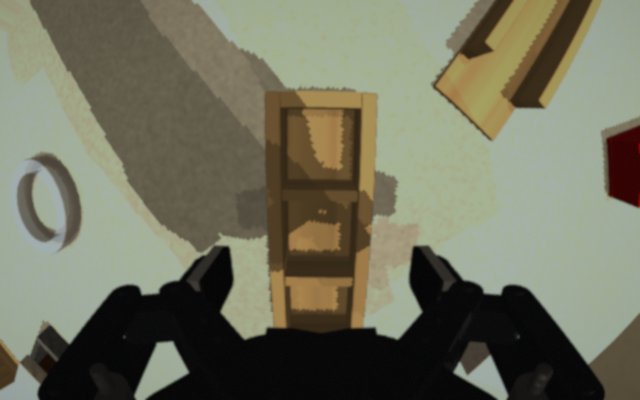

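The open fingers, tips at about (222,265) and (422,265), now straddle the tray, whose middle compartment is at (322,230). Closing in a separate call.

drive_tool(
  plan=[
    {"x":0,"y":0,"z":0,"twist":0,"fingers":0},
    {"x":0,"y":0,"z":0,"twist":0,"fingers":0},
    {"x":0,"y":0,"z":0,"twist":0,"fingers":0},
    {"x":0,"y":0,"z":0,"twist":0,"fingers":0},
    {"x":0,"y":0,"z":0,"twist":0,"fingers":0},
  ],
)

```text
t: 9.43
eef_pos: [564.1, -267.7, 12.0]
tcp_rot: [0.317, 0.948, 0.0, -0.0]
ft_force: [-0.1, -0.0, -0.0]
gripper_width: 0.002
finger_force: 0.0
```

```bash
python3 - <<'E'
from h import *
c=dict(np.load("w5.npz"))
for z in(12,25,40):
    p=c["R"]@np.array([564.4,-267.7,z])+c["t"];th=np.arctan2(np.hypot(p[0],p[1]),p[2]);q=p[:2]/np.hypot(p[0],p[1])*th*c["mtx"][0,0];print(z,q+c["mtx"][:2,2])
E
```

```text
12 [318.60932857 227.56659442]
25 [318.4769983  235.29894339]
40 [318.30162415 245.61080001]
```

The fingers closed fully again without contact. They may be passing over the rim, so I'll measure where the tips really are in the wrist images, open and closed.

```bash
python3 - <<'E'
from h import *
c4=dict(np.load("w4.npz"));c5=dict(np.load("w5.npz"))
a=np.radians(143.01);tx=np.array([np.cos(a),np.sin(a),0]);ty=np.array([np.sin(a),-np.cos(a),0]);T=np.array([564.2,-267.7,12])
d=np.abs(c4["frame"].astype(int)-c5["frame"]).max(2)
for n,c in(("closed",c4),("open",c5)):
    m=(c["frame"].max(2)<45)
    print(n)
    for u in list(range(196,250,6))+list(range(270,372,8))+list(range(400,450,6)):
        ys=np.where(m[150:330,u])[0]
        # longest run top connected to bottom
        v=329
        while m[v,u] and v>100:v-=1
        if v>318: v=None
        if v:
            o,r=ray(c,(u,v),True);s=((T-o)@tx)/(r@tx);p=o+s*r-T
            print(u,v,"y",round(p@ty,1),"above tcp",round(p[2],1),end=" | ")
    print()
o=-c5["R"].T@c5["t"]-T;print("cam",o@tx,o@ty,o[2])
E
```

```text
closed
196 294 y -49.5 above tcp 79.5 | 202 292 y -47.5 above tcp 77.6 | 208 289 y -45.7 above tcp 74.9 | 238 276 y -35.6 above tcp 62.5 | 244 275 y -33.1 above tcp 61.4 | 270 283 y -20.3 above tcp 67.6 | 278 282 y -17.0 above tcp 66.6 | 286 270 y -14.7 above tcp 55.5 | 294 249 y -12.9 above tcp 32.0 | 302 246 y -8.9 above tcp 28.0 | 310 268 y -3.8 above tcp 53.3 | 326 273 y 3.5 above tcp 58.2 | 334 267 y 7.3 above tcp 52.4 | 342 245 y 12.7 above tcp 26.7 | 350 249 y 16.5 above tcp 32.1 | 358 274 y 17.7 above tcp 59.4 | 366 282 y 20.4 above tcp 66.7 | 400 275 y 36.5 above tcp 61.6 | 430 288 y 46.8 above tcp 74.1 | 436 290 y 48.8 above tcp 76.0 | 442 293 y 50.6 above tcp 78.7 | 448 296 y 52.3 above tcp 81.3 | 
open
196 290 y -50.3 above tcp 77.2 | 202 273 y -52.9 above tcp 62.3 | 208 264 y -53.1 above tcp 53.0 | 214 256 y -53.0 above tcp 43.8 | 220 313 y -35.2 above tcp 91.7 | 418 317 y 36.0 above tcp 94.1 | 424 252 y 55.4 above tcp 39.1 | 430 260 y 55.5 above tcp 48.7 | 436 268 y 55.7 above tcp 57.4 | 442 277 y 55.5 above tcp 66.3 | 448 287 y 55.0 above tcp 75.1 | 
cam 66.74428855230205 1.386229954946002 180.84194689884612
```

```bash
python3 - <<'E'
from h import *
c=camera("side");P=lambda X:(lambda p:np.round((c["mtx"]@p)[:2]/p[2],1))(c["R"]@np.array(X)+c["t"])
for z in(0,12,25,40,60,80):print(z,P([564,-268,z]),(P([564,-268,z])-[300,90])*5)
w=camera("wrist")["frame"][180:330,220:420];s=c["frame"][100:170,325:405]
cv2.imwrite("pics/t6.png",np.hstack([cv2.resize(w[:,:,::-1],(400,300)),cv2.resize(s[:,:,::-1],(343,300))]))
E
```

```text
0 [361.7 146. ] [308.5 280. ]
12 [361.8 142.5] [309.  262.5]
25 [362.  138.7] [310.  243.5]
40 [362.1 134.2] [310.5 221. ]
60 [362.3 128.2] [311.5 191. ]
80 [362.5 122.1] [312.5 160.5]
```

View pics/t6.png

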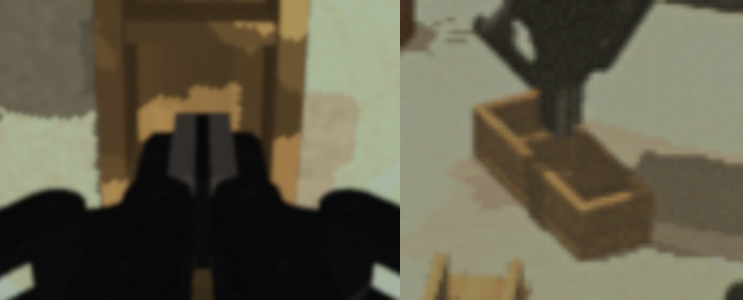

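In the wrist half, the closed pads sit over the middle compartment, tips at about (205,115) in the crop. In the side half, the tips end at about (565,140), which is z≈45 at full-frame (363.5,133). So the real fingertips are about 33 mm short of the reported TCP and were closing above the rim. I'll lift, open and go down about 28 mm deeper in guarded steps.

drive_tool(
  plan=[
    {"x":0,"y":0,"z":-0.15,"twist":0,"fingers":0},
    {"x":0,"y":0,"z":-0.15,"twist":0,"fingers":1},
    {"x":0,"y":0,"z":-0.15,"twist":0,"fingers":1},
    {"x":0,"y":0,"z":-0.15,"twist":0,"fingers":1},
    {"x":0,"y":0,"z":-0.15,"twist":0,"fingers":1},
    {"x":0,"y":0,"z":-0.15,"twist":0,"fingers":1},
  ],
)

```text
t: 10.28
eef_pos: [564.0, -267.6, 41.7]
tcp_rot: [0.317, 0.948, 0.0, -0.0]
ft_force: [-0.2, 0.8, 0.4]
gripper_width: 1.001
finger_force: 0.0
```

drive_tool(
  plan=[
    {"x":0,"y":0,"z":0.08,"twist":0,"fingers":1},
    {"x":0,"y":0,"z":0.16,"twist":0,"fingers":1},
    {"x":0,"y":0,"z":0.21,"twist":0,"fingers":1},
    {"x":0,"y":0,"z":0.21,"twist":0,"fingers":1},
  ],
)

```text
t: 10.78
eef_pos: [563.5, -267.3, -1.2]
tcp_rot: [0.317, 0.948, 0.0, -0.001]
ft_force: [-0.2, -0.8, 0.1]
gripper_width: 1.0
finger_force: 0.0
```

drive_tool(
  plan=[
    {"x":0,"y":0,"z":0.04,"twist":0,"fingers":1},
    {"x":0,"y":0,"z":0.08,"twist":0,"fingers":1},
    {"x":0,"y":0,"z":0.08,"twist":0,"fingers":1},
  ],
)

```text
t: 11.15
eef_pos: [563.7, -267.5, -16.7]
tcp_rot: [0.317, 0.948, 0.0, -0.0]
ft_force: [-0.4, 0.8, 0.2]
gripper_width: 1.002
finger_force: 0.0
```

drive_tool(
  plan=[
    {"x":0,"y":0,"z":0,"twist":0,"fingers":0},
    {"x":0,"y":0,"z":0,"twist":0,"fingers":0},
    {"x":0,"y":0,"z":0,"twist":0,"fingers":0},
    {"x":0,"y":0,"z":0,"twist":0,"fingers":0},
  ],
)

```text
t: 11.65
eef_pos: [564.4, -267.8, -15.4]
tcp_rot: [0.317, 0.948, -0.0, 0.0]
ft_force: [-1.7, 1.0, 5.2]
gripper_width: 0.638
finger_force: 64.1
```

Gripped at width 0.638, about 54 mm. I'll lift and twist towards the base's heading, then measure the base ahead with the wrist camera.

drive_tool(
  plan=[
    {"x":0,"y":0,"z":-0.15,"twist":0,"fingers":0},
    {"x":0,"y":0,"z":-0.35,"twist":0,"fingers":0},
    {"x":0,"y":0,"z":-0.55,"twist":0.05,"fingers":0},
    {"x":0,"y":0,"z":-0.6,"twist":0.1,"fingers":0},
    {"x":0,"y":0,"z":-0.6,"twist":0.15,"fingers":0},
    {"x":0,"y":0,"z":-0.6,"twist":0.2,"fingers":0},
    {"x":0,"y":0,"z":-0.6,"twist":0.2,"fingers":0},
    {"x":0,"y":0,"z":-0.6,"twist":0.2,"fingers":0},
  ],
)

```text
t: 12.65
eef_pos: [564.0, -267.6, 103.9]
tcp_rot: [0.593, 0.805, -0.0, -0.0]
ft_force: [0.3, 0.0, -1.7]
gripper_width: 0.637
finger_force: 63.9
```

```bash
python3 - <<'E'
from h import *
c=show("w7");blobs(c);print("z=0");blobs(c,z=0)
s=telemetry.read_state();print(s["gripper_width"],s["ft_force"])
E
```

```text
12.7 [ 564.  -267.6  103.9] yaw 107.19 [ 0.74  0.55 -0.47  1.68  0.29  0.98  0.47]
(430, 342, 55, 49) [ 791.7 -425.9] [ 26.5 132.7] 57.0
(0, 336, 39, 64) [   5.3 -936.5] [510.4 127.2] 62.9
(547, 86, 93, 314) [1182.  -396.4] [268.  921.3] 53.0
(253, 85, 138, 249) [ 571.5 -287.4] [109.3 229.7] 16.8
(327, 0, 70, 69) [ 555.2 -125.3] [55.9 60.9] 17.1
z=0
(430, 342, 55, 49) [ 832.1 -462.4] [ 30.8 154.4] 57.0
(0, 336, 39, 64) [  -82.9 -1056.5] [593.9 148. ] 62.9
(547, 86, 93, 314) [1286.2 -428.1] [ 311.9 1072. ] 53.0
(253, 85, 138, 249) [ 575.8 -301.2] [127.2 267.2] 16.8
(327, 0, 70, 69) [ 557.  -112.6] [65.1 70.8] 17.1
0.6358399010284037 [-0.57285989 -0.89911583 -2.31018154]
```

View pics/w7.png

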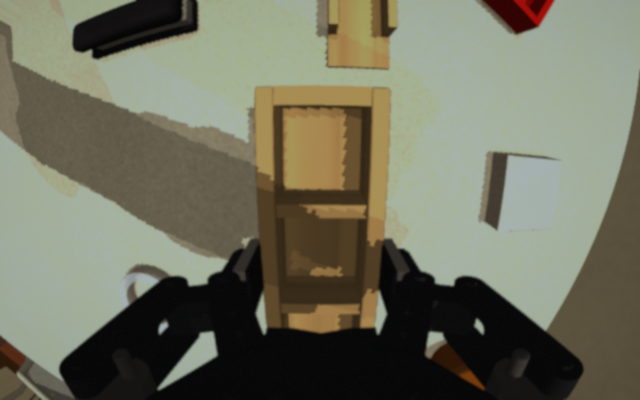

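This shows the divided tray held straight, rim corners near (256,88) and (389,88), with the base's tongue end ahead at (358,66). I've used my picture budget, so the rest is by code. I'll move beside and above the base, so the wrist camera sees all of it past the held tray.

drive_tool(
  plan=[
    {"x":0.1,"y":0.1,"z":-0.2,"twist":0,"fingers":0},
    {"x":0.25,"y":0.25,"z":-0.4,"twist":0,"fingers":0},
    {"x":0.4,"y":0.4,"z":-0.55,"twist":0,"fingers":0},
    {"x":0.55,"y":0.6,"z":-0.7,"twist":0,"fingers":0},
    {"x":0.7,"y":0.75,"z":-0.73,"twist":0,"fingers":0},
    {"x":0.743,"y":0.82,"z":-0.73,"twist":0,"fingers":0},
    {"x":0.743,"y":0.82,"z":-0.73,"twist":0,"fingers":0},
    {"x":0.743,"y":0.82,"z":-0.73,"twist":0,"fingers":0},
    {"x":0.743,"y":0.82,"z":-0.73,"twist":0,"fingers":0},
  ],
)

```text
t: 13.82
eef_pos: [677.0, -79.1, 249.8]
tcp_rot: [0.595, 0.804, -0.0, -0.0]
ft_force: [0.7, 0.4, -1.6]
gripper_width: 0.635
finger_force: 64.3
```

```bash
cat >> h.py <<'E'
def edges(c,near,z=40):
    "blob whose ground centre is nearest `near`: corner polygon on plane z"
    cs,_=cv2.findContours(wood(np.ascontiguousarray(c["frame"])),cv2.RETR_EXTERNAL,cv2.CHAIN_APPROX_NONE)
    cs=[k for k in cs if cv2.contourArea(k)>600]
    k=min(cs,key=lambda k:np.hypot(*(onz(c,k[:,0].mean(0),z,True)-near)))
    ap=cv2.approxPolyDP(k,3,True)[:,0]
    for p in ap: print(p,np.round(onz(c,p,40,True),1),np.round(onz(c,p,6,True),1),np.round(onz(c,p,0,True),1))
    return k
E
python3 - <<'E'
from h import *
c=show("w8");blobs(c);edges(c,(535,-60))
E
```

```text
13.88 [677.1 -78.8 249.9] yaw 106.95 [ 0.42  0.53 -0.53  1.37  0.27  1.31  0.18]
(426, 332, 59, 58) [1030.3 -359.3] [ 43.3 252.5] 56.3
(0, 319, 66, 81) [ -142.  -1143.9] [950.5 295.7] 63.0
(201, 52, 193, 282) [ 658.3 -137.9] [248.6 412.2] 15.8
(455, 0, 185, 400) [1539.7 -283.1] [ 674.9 1684.2] 47.5
[202  56] [484.4  25.6] [469.2  29.1] [466.6  29.7]
[203 172] [ 526.4 -124.1] [ 514.9 -133.7] [ 512.9 -135.4]
[212 175] [ 540.  -124.6] [ 529.7 -134.2] [ 527.9 -135.9]
[214 190] [ 547.1 -143.9] [ 537.5 -155.2] [ 535.8 -157.2]
[256 189] [ 603.2 -125.9] [ 598.4 -135.6] [ 597.6 -137.3]
[268 327] [ 669.4 -339.8] [ 670.4 -368.2] [ 670.6 -373.2]
[316 333] [ 745.3 -327.4] [ 753.  -354.7] [ 754.3 -359.5]
[373 328] [ 829.8 -293.3] [ 844.8 -317.7] [ 847.4 -321.9]
[384 242] [ 790.2 -147.7] [ 801.8 -159.4] [ 803.8 -161.4]
[391  90] [731.9  47.6] [738.3  53. ] [739.5  54. ]
[352  86] [683.4  36.2] [685.6  40.6] [686.   41.4]
[356  75] [684.1  51.3] [686.3  57.1] [686.7  58.1]
[348  85] [678.3  35.9] [680.1  40.3] [680.4  41. ]
[256  87] [568.3   1.6] [560.5   3. ] [559.1   3.3]
[254 145] [586.1 -70.6] [579.9 -75.5] [578.8 -76.4]
[249 146] [580.1 -73.6] [573.3 -78.8] [572.1 -79.7]
[247  59] [546.2  34. ] [536.4  38.2] [534.7  39. ]
[240  52] [534.3  41. ] [523.5  45.8] [521.6  46.6]
```

```bash
cat >> h.py <<'E'
def line(pts):
    v=cv2.fitLine(np.array(pts,np.float32),cv2.DIST_HUBER,0,.01,.01).ravel(); return v[:2],v[2:]
def outline(c):
    m=wood(np.ascontiguousarray(c["frame"])); return m
def lineu(c,m,rows,u0,u1,z):   # first mask pixel scanning columns u0->u1, per row
    st=1 if u1>u0 else -1; P=[]
    for v in rows:
        r=m[v,u0:u1:st]
        if r.any(): P.append(onz(c,(u0+st*(np.argmax(r>0)-.5),v),z,True))
    return P
def linev(c,m,cols,v0,v1,z):
    st=1 if v1>v0 else -1; P=[]
    for u in cols:
        r=m[v0:v1:st,u]
        if r.any(): P.append(onz(c,(u,v0+st*(np.argmax(r>0)-.5)),z,True))
    return P
ang=lambda d:np.degrees(np.arctan2(d[1],d[0]))%180
E
python3 - <<'E'
from h import *
c=dict(np.load("w8.npz"));m=wood(np.ascontiguousarray(c["frame"]))
d,p=line(lineu(c,m,range(62,168),185,230,40));d=d*np.sign(d[1])
db,pb=line(linev(c,m,range(206,236),35,80,40))
print("left edge",ang(d),p,"back",ang(db),pb)
u=np.array([np.cos(np.radians(106.9)),np.sin(np.radians(106.9))]);n=np.array([u[1],-u[0]])
A=np.array([d,-db]).T;t=np.linalg.solve(A,pb-p);bc=p+t[0]*d;print("back-left corner",bc)
for th in(ang(d),106.9):
    u=np.array([np.cos(np.radians(th)),np.sin(np.radians(th))]);n=np.array([u[1],-u[0]])
    mid=p+d*((bc-80*u-p)@d);print("centre",th,mid+28*n, "front corner along",(np.array([526.4,-124.1])-bc)@u)
# held tray
T=np.array([677.05,-78.95]);a=np.radians(106.95);R=np.array([[np.cos(a),np.sin(a)],[np.sin(a),-np.cos(a)]])
z=249.9+55.4
df,pf=line(linev(c,m,range(275,340),60,110,z));dl,pl=line(lineu(c,m,range(100,142),262 if 0 else 230,300,z));dr,pr=line(lineu(c,m,range(100,200),430,350,z))
for k,(dd,pp) in dict(front=(df,pf),left=(dl,pl),right=(dr,pr)).items():print(k,ang(dd),R@(pp-T))
for k in(90,100,110,120,130,140):print(k,np.where(np.diff((m[k,190:420]>0).astype(int)))[0]+190)
E
```

```text
left edge 106.24337 [504.91867  -50.174076] back 15.845377 [510.25867   34.296875]
back-left corner [482.59576   26.445393]
centre 106.24337 [531.85547 -42.52909] front corner along -156.7887839185712
centre 106.9 [531.76249649 -42.21648392] front corner along -156.7778641127727
front 16.22891 [80.68375317 -3.95895185]
left 105.28783 [ 67.15872073 -36.8044717 ]
right 106.35254 [53.37161531 28.4759378 ]
90 [200 247 254 391]
100 [200 247 254 390]
110 [200 247 254 389]
120 [201 248 253 389]
130 [201 248 253 389]
140 [201 248 253 388]
```

The base centre is about (531.5,-41) with heading 106.9°, which the room cameras agree with. The held tray is centred in hand to under 1 mm. Moving over the place point and lowering.

drive_tool(
  plan=[
    {"x":0.2,"y":-0.2,"z":0,"twist":0,"fingers":0},
    {"x":0.4,"y":-0.4,"z":0,"twist":0,"fingers":0},
    {"x":0.55,"y":-0.6,"z":0.1,"twist":0,"fingers":0},
    {"x":0.589,"y":-0.643,"z":0.3,"twist":0,"fingers":0},
    {"x":0.589,"y":-0.643,"z":0.5,"twist":0,"fingers":0},
    {"x":0.589,"y":-0.643,"z":0.7,"twist":0,"fingers":0},
    {"x":0.589,"y":-0.643,"z":0.85,"twist":0,"fingers":0},
    {"x":0.589,"y":-0.643,"z":0.9,"twist":0,"fingers":0},
    {"x":0.589,"y":-0.643,"z":0.9,"twist":0,"fingers":0},
    {"x":0.589,"y":-0.643,"z":0.9,"twist":0,"fingers":0},
  ],
)

```text
t: 15.12
eef_pos: [520.7, -2.7, 71.2]
tcp_rot: [0.595, 0.804, 0.0, 0.001]
ft_force: [-0.1, -0.5, -1.7]
gripper_width: 0.634
finger_force: 64.4
```

```bash
python3 - <<'E'
from h import *
s=telemetry.read_state();print(s["t"],s["eef_pos"],s["gripper_width"],s["ft_force"],s["joint_pos"])
print(np.degrees(2*np.arctan2(s["tcp_rot"][1],s["tcp_rot"][0])))
E
```

```text
15.125 [520.69127288  -2.71327733  71.18517933] 0.6340314822790463 [-0.07960918 -0.47505215 -1.74370095] [ 0.39288562  0.44211327 -0.54473046  1.96188371  0.30931485  0.81765438
 -0.02618938]
107.00283113085295
```

drive_tool(
  plan=[
    {"x":0,"y":0,"z":0.1,"twist":0,"fingers":0},
    {"x":0,"y":0,"z":0.17,"twist":0,"fingers":0},
    {"x":0,"y":0,"z":0.2,"twist":0,"fingers":0},
    {"x":0,"y":0,"z":0.215,"twist":0,"fingers":0},
    {"x":0,"y":0,"z":0.22,"twist":0,"fingers":0},
    {"x":0,"y":0,"z":0.22,"twist":0,"fingers":0},
  ],
)

```text
t: 15.88
eef_pos: [520.2, -2.6, 26.3]
tcp_rot: [0.595, 0.804, 0.0, 0.0]
ft_force: [-0.4, -0.3, -1.5]
gripper_width: 0.639
finger_force: 64.5
```

drive_tool(
  plan=[
    {"x":0,"y":0,"z":0.005,"twist":0,"fingers":0},
    {"x":0,"y":0,"z":0.01,"twist":0,"fingers":0},
    {"x":0,"y":0,"z":0.01,"twist":0,"fingers":0},
  ],
)

```text
t: 16.25
eef_pos: [520.1, -2.6, 24.5]
tcp_rot: [0.595, 0.804, -0.0, 0.0]
ft_force: [-4.2, -1.0, 10.7]
gripper_width: 0.636
finger_force: 65.9
```

Contact is at z 24.5, as expected. Releasing, then rising for a check.

drive_tool(
  plan=[
    {"x":0,"y":0,"z":0,"twist":0,"fingers":1},
    {"x":0,"y":0,"z":0,"twist":0,"fingers":1},
    {"x":0,"y":0,"z":0,"twist":0,"fingers":1},
    {"x":0,"y":0,"z":0,"twist":0,"fingers":1},
    {"x":0,"y":0,"z":0,"twist":0,"fingers":1},
  ],
)

```text
t: 16.88
eef_pos: [519.9, -2.6, 23.9]
tcp_rot: [0.595, 0.804, -0.0, -0.0]
ft_force: [0.5, 0.6, -0.5]
gripper_width: 0.998
finger_force: 0.0
```

drive_tool(
  plan=[
    {"x":0,"y":0,"z":-0.15,"twist":0,"fingers":1},
    {"x":0,"y":0,"z":-0.4,"twist":0,"fingers":1},
    {"x":0,"y":0,"z":-0.65,"twist":0,"fingers":1},
    {"x":0,"y":0,"z":-0.9,"twist":0,"fingers":1},
    {"x":-0.25,"y":0,"z":-1,"twist":0,"fingers":1},
    {"x":-0.5,"y":0,"z":-1,"twist":0,"fingers":1},
    {"x":-0.5,"y":0,"z":-1,"twist":0,"fingers":1},
    {"x":-0.5,"y":0,"z":-1,"twist":0,"fingers":1},
  ],
)

```text
t: 17.88
eef_pos: [549.0, -97.7, 223.8]
tcp_rot: [0.595, 0.804, 0.0, -0.0]
ft_force: [0.4, -0.1, -0.3]
gripper_width: 0.999
finger_force: 0.0
```

```bash
python3 - <<'E'
from h import *
c=show("w9");edges(c,(525,-30),60)
E
```

```text
17.93 [549.1 -97.2 223.9] yaw 107.08 [ 0.58  0.31 -0.56  1.73  0.18  1.15  0.26]
[300  16] [470.3  79.6] [464.7  90.1] [463.8  92. ]
[296  17] [466.2  77.1] [460.2  87.4] [459.2  89.2]
[293 161] [513.4 -90.9] [511.9 -96.3] [511.6 -97.3]
[299 207] [ 536.  -143.5] [ 536.5 -153.8] [ 536.6 -155.6]
[338 208] [ 582.2 -130.7] [ 587.1 -139.9] [ 587.9 -141.5]
[347 141] [567.5 -49.5] [571. -51.] [571.6 -51.3]
[347  17] [523.4  94.7] [522.8 106.6] [522.7 108.7]
```

```bash
python3 - <<'E'
from h import *
c=dict(np.load("w9.npz"));m=wood(np.ascontiguousarray(c["frame"]))
a=np.radians(106.9);u=np.array([np.cos(a),np.sin(a)]);n=np.array([u[1],-u[0]]);B=np.array([531.5,-41.2])
def rep(k,P):
    d,p=line(P);q=P and np.array([((x-B)@u,(x-B)@n) for x in P]);print(k,round(ang(d),2),"along,lat",np.round(np.median(q,0),1),len(P))
rep("tray L",lineu(c,m,range(25,135),270,330,80));rep("tray R",lineu(c,m,range(25,135),375,330,80));rep("tray back",linev(c,m,range(300,342),5,40,80))
rep("tongue L",lineu(c,m,range(192,204),270,330,6));rep("tongue R",lineu(c,m,range(192,204),375,330,6));rep("tongue front",linev(c,m,range(304,334),230,190,6))
rep("base L",lineu(c,m,range(164,180),270,330,40));rep("base R",lineu(c,m,range(164,180),375,330,40))
for v in(100,150,170,185,200):print(v,np.where(np.diff((m[v,270:380]>0).astype(int)))[0]+270)
E
```

```text
tray L 105.94 along,lat [ 49.3 -28.1] 110
tray R 106.97 along,lat [49.4 28.7] 110
tray back 16.94 along,lat [120.    0.7] 42
tongue L 113.85 along,lat [-96.  -29.6] 12
tongue R 107.92 along,lat [-96.   27.6] 12
tongue front 16.98 along,lat [-111.3   -1.7] 30
base L 106.0 along,lat [-55.  -30.2] 16
base R 107.8 along,lat [-55.   27.2] 16
100 [292 347]
150 [292 346]
170 [294 342]
185 [295 342]
200 [297 340]
```

The divided tray's centre measures 40.0 mm along and +0.3 mm across my base frame. The base itself measures -1.3 and -1.2 mm in the same frame. So the offset is about 41 mm along and 1.5 mm across, which is good. Now the plain tray.

drive_tool(
  plan=[
    {"x":0.25,"y":0.05,"z":0,"twist":0,"fingers":1},
    {"x":0.5,"y":0.1,"z":0,"twist":0,"fingers":1},
    {"x":0.75,"y":0.15,"z":0,"twist":0,"fingers":1},
    {"x":0.92,"y":0.18,"z":0,"twist":0,"fingers":1},
    {"x":0.92,"y":0.18,"z":0,"twist":0,"fingers":1},
    {"x":0.92,"y":0.18,"z":0,"twist":0,"fingers":1},
  ],
)

```text
t: 18.68
eef_pos: [529.6, 88.2, 224.0]
tcp_rot: [0.594, 0.804, -0.0, 0.0]
ft_force: [0.5, -0.8, -0.2]
gripper_width: 0.996
finger_force: 0.0
```

drive_tool(
  plan=[
    {"x":0.2,"y":0.05,"z":0,"twist":-0.05,"fingers":1},
    {"x":0.4,"y":0.1,"z":0,"twist":-0.1,"fingers":1},
    {"x":0.6,"y":0.15,"z":0,"twist":-0.15,"fingers":1},
    {"x":0.8,"y":0.18,"z":0,"twist":-0.2,"fingers":1},
    {"x":0.92,"y":0.18,"z":0,"twist":-0.25,"fingers":1},
    {"x":0.92,"y":0.18,"z":0,"twist":-0.3,"fingers":1},
    {"x":0.92,"y":0.18,"z":0,"twist":-0.35,"fingers":1},
    {"x":0.92,"y":0.18,"z":0,"twist":-0.4,"fingers":1},
    {"x":0.92,"y":0.18,"z":0,"twist":-0.45,"fingers":1},
    {"x":0.92,"y":0.18,"z":0,"twist":-0.45,"fingers":1},
  ],
)

```text
t: 19.92
eef_pos: [510.8, 273.8, 223.7]
tcp_rot: [-0.069, 0.998, 0.0, -0.0]
ft_force: [-0.2, 0.1, 0.3]
gripper_width: 0.996
finger_force: 0.0
```

drive_tool(
  plan=[
    {"x":0,"y":0,"z":0,"twist":0,"fingers":1},
    {"x":0,"y":0,"z":0,"twist":0,"fingers":1},
  ],
)

```text
t: 20.18
eef_pos: [510.5, 274.6, 224.0]
tcp_rot: [-0.069, 0.998, -0.0, 0.0]
ft_force: [0.2, 0.4, 0.4]
gripper_width: 1.0
finger_force: 0.0
```

```bash
python3 - <<'E'
from h import *
c=show("w10");blobs(c);edges(c,(511,275))
E
```

```text
20.23 [510.4 274.6 224. ] yaw 187.91 [ 0.19  0.47 -0.98  1.67  0.41  1.22  0.82]
(134, 364, 51, 36) [962.4  -9.6] [ 60.1 202.3] 49.9
(0, 299, 75, 101) [1258.7 -626.6] [ 225.1 1102.5] 50.3
(239, 284, 63, 55) [734.2 231.7] [ 64.3 115.7] 62.8
(568, 203, 72, 197) [ 931.3 1219.9] [1235.3  274.1] 48.2
(441, 131, 81, 79) [478.1 491.2] [104.3 127.6] 19.7
(63, 124, 108, 68) [525.1 -21.5] [ 63.7 203. ] 16.7
(298, 108, 49, 129) [511.6 277. ] [158.2  56.3] 7.7
(561, 99, 79, 98) [400.7 749.6] [187.3 242.7] 18.9
[299 108] [436.9 240.1] [436.1 237.5] [436.  237.1]
[301 235] [592.1 261.7] [605.8 261.2] [608.2 261.1]
[342 236] [586.4 313.3] [599.6 317.6] [601.9 318.4]
[346 109] [430.6 294.3] [429.2 296.9] [429.  297.4]
```

The plain tray is at (511.6,277.0), heading 187.7°, and the tool is already aligned. Descending and grasping, with the close in its own call.

drive_tool(
  plan=[
    {"x":-0.008,"y":0.011,"z":0.25,"twist":0,"fingers":1},
    {"x":-0.008,"y":0.011,"z":0.5,"twist":0,"fingers":1},
    {"x":-0.008,"y":0.011,"z":0.75,"twist":0,"fingers":1},
    {"x":-0.008,"y":0.011,"z":0.9,"twist":0,"fingers":1},
    {"x":-0.008,"y":0.011,"z":0.9,"twist":0,"fingers":1},
    {"x":-0.008,"y":0.011,"z":0.9,"twist":0,"fingers":1},
  ],
)

```text
t: 20.98
eef_pos: [512.2, 277.7, 45.4]
tcp_rot: [-0.07, 0.998, 0.0, 0.001]
ft_force: [-0.3, -0.4, 0.6]
gripper_width: 1.001
finger_force: 0.0
```

drive_tool(
  plan=[
    {"x":0,"y":0,"z":0.1,"twist":0,"fingers":1},
    {"x":0,"y":0,"z":0.2,"twist":0,"fingers":1},
    {"x":0,"y":0,"z":0.27,"twist":0,"fingers":1},
    {"x":0,"y":0,"z":0.3,"twist":0,"fingers":1},
    {"x":0,"y":0,"z":0.3,"twist":0,"fingers":1},
  ],
)

```text
t: 21.6
eef_pos: [511.5, 277.3, -16.3]
tcp_rot: [-0.07, 0.998, 0.0, -0.0]
ft_force: [-0.4, -0.0, -0.3]
gripper_width: 1.003
finger_force: 0.0
```

drive_tool(
  plan=[
    {"x":0,"y":0,"z":0,"twist":0,"fingers":0},
    {"x":0,"y":0,"z":0,"twist":0,"fingers":0},
    {"x":0,"y":0,"z":0,"twist":0,"fingers":0},
    {"x":0,"y":0,"z":0,"twist":0,"fingers":0},
  ],
)

```text
t: 22.1
eef_pos: [512.0, 277.3, -15.2]
tcp_rot: [-0.07, 0.998, 0.0, 0.0]
ft_force: [-2.3, -2.2, 7.7]
gripper_width: 0.642
finger_force: 63.2
```

drive_tool(
  plan=[
    {"x":0,"y":0,"z":-0.1,"twist":0,"fingers":0},
    {"x":0,"y":0,"z":-0.3,"twist":0,"fingers":0},
    {"x":0,"y":0,"z":-0.55,"twist":0,"fingers":0},
    {"x":0,"y":0,"z":-0.8,"twist":0,"fingers":0},
    {"x":0,"y":-0.1,"z":-1,"twist":0,"fingers":0},
    {"x":0.03,"y":-0.35,"z":-1,"twist":0,"fingers":0},
    {"x":0.06,"y":-0.6,"z":-1,"twist":0,"fingers":0},
    {"x":0.06,"y":-0.8,"z":-1,"twist":0,"fingers":0},
    {"x":0.06,"y":-0.8,"z":-1,"twist":0,"fingers":0},
    {"x":0.06,"y":-0.8,"z":-1,"twist":0,"fingers":0},
  ],
)

```text
t: 23.35
eef_pos: [521.9, 117.5, 184.8]
tcp_rot: [-0.07, 0.998, 0.0, 0.0]
ft_force: [-0.2, 0.7, -1.9]
gripper_width: 0.637
finger_force: 64.7
```

drive_tool(
  plan=[
    {"x":0,"y":-0.1,"z":0,"twist":0.05,"fingers":0},
    {"x":0,"y":-0.2,"z":0,"twist":0.1,"fingers":0},
    {"x":0.06,"y":-0.3,"z":0,"twist":0.15,"fingers":0},
    {"x":0.06,"y":-0.4,"z":0,"twist":0.2,"fingers":0},
    {"x":0.063,"y":-0.5,"z":0,"twist":0.25,"fingers":0},
    {"x":0.063,"y":-0.6,"z":0,"twist":0.3,"fingers":0},
    {"x":0.063,"y":-0.7,"z":0,"twist":0.35,"fingers":0},
    {"x":0.063,"y":-0.79,"z":0,"twist":0.4,"fingers":0},
    {"x":0.063,"y":-0.79,"z":0,"twist":0.45,"fingers":0},
    {"x":0.063,"y":-0.79,"z":0,"twist":0.45,"fingers":0},
  ],
)

```text
t: 24.6
eef_pos: [531.8, -39.7, 184.4]
tcp_rot: [0.594, 0.805, 0.0, 0.0]
ft_force: [0.0, 0.7, -2.6]
gripper_width: 0.636
finger_force: 64.7
```

drive_tool(
  plan=[
    {"x":0,"y":0,"z":0,"twist":0,"fingers":0},
    {"x":0,"y":0,"z":0,"twist":0,"fingers":0},
  ],
)

```text
t: 24.85
eef_pos: [531.6, -40.7, 184.1]
tcp_rot: [0.594, 0.805, 0.0, -0.0]
ft_force: [0.2, 0.2, -2.0]
gripper_width: 0.636
finger_force: 64.7
```

```bash
python3 - <<'E'
from h import *
c=show("w11");m=wood(np.ascontiguousarray(c["frame"]));s=telemetry.read_state();T=s["eef_pos"]
a=2*np.arctan2(s["tcp_rot"][1],s["tcp_rot"][0]);R=np.array([[np.cos(a),np.sin(a)],[np.sin(a),-np.cos(a)]]);z=T[2]+55.2
edges(c,(530,-30),z)
for k,P in dict(front=linev(c,m,range(280,360),60,120,z),left=lineu(c,m,range(100,140),235,310,z),right=lineu(c,m,range(100,140),410,330,z)).items():
    if P: d,p=line(P);print(k,ang(d),np.median([R@(x-T[:2]) for x in P],0))
E
```

```text
24.9 [531.6 -40.9 184. ] yaw 107.14 [ 0.57  0.33 -0.66  1.83  0.23  1.06  0.12]
[293  62] [467.6  72.8] [462.9  77.9] [462.1  78.8]
[288  85] [469.9  47.8] [465.4  50.3] [464.6  50.7]
[254  88] [436.   35.5] [428.1  36.7] [426.6  36.9]
[256 212] [473.6 -94.4] [ 469.6 -106.8] [ 468.9 -109. ]
[268 327] [ 523.1 -246.4] [ 524.2 -274.7] [ 524.4 -279.7]
[316 333] [ 586.2 -235.8] [ 593.9 -263.1] [ 595.2 -267.9]
[373 328] [ 656.3 -207.3] [ 671.3 -231.5] [ 674.  -235.7]
[383 244] [622.6 -89.1] [ 634.2 -100.9] [ 636.2 -103. ]
[388  88] [570.   76.8] [576.   82.3] [577.1  83.3]
[354  86] [535.4  66.9] [537.8  71.4] [538.2  72.2]
[351  63] [525.2  89.5] [526.5  96.3] [526.7  97.5]
front 17.956148 [90.78380657  0.28070233]
left 104.09014 [ 67.56681146 -26.97323755]
right 108.20609 [67.55739954 28.30586638]
```

drive_tool(
  plan=[
    {"x":-0.004,"y":-0.007,"z":0.2,"twist":0,"fingers":0},
    {"x":-0.004,"y":-0.007,"z":0.4,"twist":0,"fingers":0},
    {"x":-0.004,"y":-0.007,"z":0.5,"twist":0,"fingers":0},
    {"x":-0.004,"y":-0.007,"z":0.55,"twist":0,"fingers":0},
    {"x":-0.004,"y":-0.007,"z":0.575,"twist":0,"fingers":0},
    {"x":-0.004,"y":-0.007,"z":0.585,"twist":0,"fingers":0},
    {"x":-0.004,"y":-0.007,"z":0.585,"twist":0,"fingers":0},
  ],
)

```text
t: 25.78
eef_pos: [530.9, -42.4, 67.5]
tcp_rot: [0.595, 0.804, 0.0, 0.0]
ft_force: [0.1, 0.3, -1.8]
gripper_width: 0.634
finger_force: 64.6
```

drive_tool(
  plan=[
    {"x":0,"y":0,"z":0.005,"twist":0,"fingers":0},
    {"x":0,"y":0,"z":0.01,"twist":0,"fingers":0},
    {"x":0,"y":0,"z":0.012,"twist":0,"fingers":0},
    {"x":0,"y":0,"z":0.012,"twist":0,"fingers":0},
  ],
)

```text
t: 26.28
eef_pos: [530.6, -42.4, 64.8]
tcp_rot: [0.595, 0.804, -0.0, 0.0]
ft_force: [-2.8, -1.2, 5.2]
gripper_width: 0.638
finger_force: 65.3
```

Contact is at 64.8, as expected. Releasing and rising.

drive_tool(
  plan=[
    {"x":0,"y":0,"z":0,"twist":0,"fingers":1},
    {"x":0,"y":0,"z":0,"twist":0,"fingers":1},
    {"x":0,"y":0,"z":0,"twist":0,"fingers":1},
    {"x":0,"y":0,"z":0,"twist":0,"fingers":1},
    {"x":0,"y":0,"z":0,"twist":0,"fingers":1},
  ],
)

```text
t: 26.9
eef_pos: [530.5, -42.4, 64.6]
tcp_rot: [0.595, 0.804, 0.0, -0.0]
ft_force: [0.2, -0.4, -0.3]
gripper_width: 0.999
finger_force: 0.0
```

drive_tool(
  plan=[
    {"x":0,"y":0,"z":-0.15,"twist":0,"fingers":1},
    {"x":0,"y":0,"z":-0.4,"twist":0,"fingers":1},
    {"x":0,"y":0,"z":-0.65,"twist":0,"fingers":1},
    {"x":0,"y":0,"z":-0.9,"twist":0,"fingers":1},
    {"x":-0.25,"y":0,"z":-1,"twist":0,"fingers":1},
    {"x":-0.4,"y":0,"z":-1,"twist":0,"fingers":1},
    {"x":-0.4,"y":0,"z":-1,"twist":0,"fingers":1},
    {"x":-0.4,"y":0,"z":-1,"twist":0,"fingers":1},
  ],
)

```text
t: 27.9
eef_pos: [553.8, -118.1, 264.4]
tcp_rot: [0.594, 0.804, 0.0, -0.0]
ft_force: [0.7, 0.0, -0.3]
gripper_width: 1.0
finger_force: 0.0
```

```bash
python3 - <<'E'
from h import *
c=show("w12");m=wood(np.ascontiguousarray(c["frame"]));edges(c,(530,-30),100)
a=np.radians(106.9);u=np.array([np.cos(a),np.sin(a)]);n=np.array([u[1],-u[0]]);B=np.array([531.5,-41.2])
def rep(k,P):
    d,p=line(P);q=np.array([((x-B)@u,(x-B)@n) for x in P]);print(k,round(ang(d),2),"along,lat",np.round(np.median(q,0),1),len(P))
rep("plain L",lineu(c,m,range(90,190),250,330,120));rep("plain R",lineu(c,m,range(90,190),400,330,120));rep("bottom",linev(c,m,range(305,335),260,190,6));rep("bottom120",linev(c,m,range(305,335),260,190,120));rep("top80",linev(c,m,range(305,335),0,80,80))
rep("div L",lineu(c,m,range(25,45),250,330,80));rep("div R",lineu(c,m,range(25,45),400,330,80))
# side+scene sanity: project predicted plain rim corners, compare to contour extents
for nm in("scene","side"):
    c=camera(nm);m=wood(np.ascontiguousarray(c["frame"]))
    for off,z in((0,120),(40,80)):
        for sx in(-80,80):
            for sy in(-28,28):
                X=np.array([*(B+(off+sx)*u+sy*n),z]);p=c["R"]@X+c["t"];q=(c["mtx"]@p)[:2]/p[2]
                x,y=np.round(q).astype(int);w=m[y-4:y+5,x-4:x+5]>0
                print(nm,z,sx,sy,np.round(q),"wood frac",round(w.mean(),2),end="; ")
    print()
s=telemetry.read_state();print(s["gripper_width"],s["ft_force"])
E
```

```text
27.95 [ 553.8 -117.9  264.5] yaw 107.08 [ 0.67  0.31 -0.64  1.66  0.19  1.24  0.29]
[301  11] [467.4  79.1] [461.7  90.2] [460.7  92.2]
[300  29] [474.   53.8] [468.9  62.8] [468.   64.4]
[294  33] [468.1  46.3] [462.5  54.7] [461.6  56.2]
[293  45] [471.9  29.9] [466.6  36.9] [465.7  38.2]
[294 176] [ 523.1 -136.8] [ 522.2 -143.8] [ 522.  -145.1]
[303 186] [ 538.5 -146.5] [ 538.8 -154.3] [ 538.8 -155.7]
[338 186] [ 583.3 -132.8] [ 587.4 -139.4] [ 588.1 -140.6]
[346 179] [ 590.7 -120.5] [ 595.4 -126.1] [ 596.2 -127.1]
[345  12] [522.8  94.7] [521.8 107.1] [521.6 109.3]
plain L 107.51 along,lat [-33.3 -29.2] 97
plain R 106.65 along,lat [-33.3  27.3] 97Traceback (most recent call last):
  File "<stdin>", line 6, in <module>
  File "<stdin>", line 5, in rep
  File "h.py", line 36, in line
    v=cv2.fitLine(np.array(pts,np.float32),cv2.DIST_HUBER,0,.01,.01).ravel(); return v[:2],v[2:]
      ~~~~~~~~~~~^^^^^^^^^^^^^^^^^^^^^^^^^^^^^^^^^^^^^^^^^^^^^^^^^^^
cv2.error: OpenCV(4.12.0) /io/opencv/modules/imgproc/src/linefit.cpp:618: error: (-215:Assertion failed) npoints2 >= 0 || npoints3 >= 0 in function 'fitLine'
```

```bash
python3 - <<'E'
from h import *
c=dict(np.load("w12.npz"));m=wood(np.ascontiguousarray(c["frame"]))
a=np.radians(106.9);u=np.array([np.cos(a),np.sin(a)]);n=np.array([u[1],-u[0]]);B=np.array([531.5,-41.2])
f=lambda P:np.round(np.median([((x-B)@u,(x-B)@n) for x in P],0),1)
for k,p,z in(("plain BL",(294,33),120),("plain FL",(294,176),120),("plain FR",(346,179),120),("tongue",(320,186.5),6),("div back",(320,11.5),80)):print(k,f([onz(c,p,z,True)]))
print("div L",f(lineu(c,m,range(15,26),250,330,80)),"div R",f(lineu(c,m,range(15,26),400,330,80)))
g=c["frame"][:,312:328].mean((1,2));print("row steps",[(v,round(g[v+1]-g[v-1])) for v in range(5,200) if abs(g[v+1]-g[v-1])>18])
E
```

```text
plain BL [ 79.5 -28.3]
plain FL [-74.  -28.8]
plain FR [-77.2  26.8]
tongue [-111.    -1.2]
div back [118.3  -1.4]
div L [107.4 -25.5] div R [107.7  29.7]
row steps [(15, -36), (16, -55), (17, -43), (23, 33), (24, 45), (25, 34), (39, -44), (40, -61), (41, -37), (45, 19), (46, 36), (47, 36), (48, 22), (167, -22), (168, -34), (169, -38), (170, -25), (173, 23), (174, 23), (181, 20), (187, 23)]
```

The tower measures within about 2–3 mm everywhere, and the arm is clear of it. Handing in.

```bash
python3 -c "
from workcell import hand_in
print(hand_in())"
```

```text
the job is handed in; nothing more can be done
None
```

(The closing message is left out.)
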